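Shut a gas panel's isolating valve and turn the interlocked three-way valve to vent

TASK

The filter on this gas panel is due for a change, so take the panel off the gas: turn the T-bar of the isolating valve clockwise until the valve is shut snugly on its soft seat, finger-tight and never forced, and only then turn the pointer lever of the three-way valve beside it a quarter turn clockwise, all the way to its vent stop. The two interlock discs hold the lever back until the valve is shut, so do not force it against them. Leave the valve shut and the lever at vent, let go of both, and leave everything else on the bench where it is.

Things in the scene. Friction and masses are not known exactly. Their poses are not given: they have to be found in the camera images.
- panel: Gas panel fixed to the bench: aluminium plate 120 x 360 x 8 mm carrying a stainless manifold block. Origin: centre of the plate's underside, on the bench; z up. On its y axis stand, 84 mm apart, the isolating valve (y = -42 mm) and the three-way valve (y = +42 mm), both stems vertical. A filter housing lies at y = +148 mm, top 44 mm above the bench.
- gauge_top (a point): Centre of the face of the panel's dial gauge, 54 mm across, lying face up 84 mm above the bench; axes as the panel's.
- iso_handle: T-bar of the isolating valve: a straight black bar 64 mm long, 10 mm wide, 12 mm high, level across its stem (8 mm thick below it). Origin: centre of the bar, on the stem's axis, 112 mm above the bench; x along the bar, z up. Clockwise from above shuts; it is shut 0.5 to 2 rad on from its start. It is clamped to the stem at no particular angle: its direction does not tell when the valve is shut.
- iso_bonnet: The isolating valve's fixed steel bonnet, 42 mm across, 18 mm high, soft seat inside. Origin: centre of its underside, 48 mm above the bench. Stem drag 0.08 N m (plus 0.1 per rad/s), holding either way at rest; on the seat the moment climbs 4 N m per rad of further turn. Snug: 0.1 to 0.3 N m on the seat; over 0.45 spoils it. Let go, it springs back a little and the drag keeps it shut.
- iso_disc (a point): On the isolating valve's axis, in its steel interlock disc: 92 mm diameter, 4 mm thick, hub top 81 mm above the bench, one wide scallop in the rim. It turns with the T-bar; its scallop comes round to face the other disc when the valve is shut. This point's axes are the fixed panel's.
- vent_disc (a point): On the three-way valve's axis, in its interlock disc (same size), which turns with the lever. While the isolating valve is not shut, the discs stop the lever after 0.14 rad; pushing on there with more than 0.6 N m bends them. Once turned towards vent, this disc holds the T-bar shut. This point's axes are the fixed panel's.
- lever: Pointer lever of the three-way valve: black, 12 mm wide, 18 mm high, from 19 mm behind the axis to 39 mm before it, then a 20 mm pointed nose. Origin: on the axis, in the middle of the lever's height, 112 mm above the bench; the nose points along its own -x, z up. It turns clockwise from above with a drag of 0.1 N m.
- vent_turn (a joint): Angle of the three-way valve's lever in rad: 0 at line (nose along the panel's -x, as it starts), growing clockwise from above to 1.571 at the vent stop (nose along the panel's +y).
- can_a: Loose bystander: orange tin can with a brass lid, 74 mm diameter, 86 mm high, behind the panel's right end. Origin: centre of its underside.
- can_b: Loose bystander: the same kind of can, left of the panel. Origin: centre of its underside.
- jar: Loose bystander: amber glass jar with a white cap, 56 mm diameter, 75 mm high, right of the panel. Origin: centre of its underside.
- beaker: Loose bystander: empty glass beaker, 68 mm diameter, 90 mm high, behind the panel's left end. Origin: centre of its underside.
- spanner: Loose bystander: steel double open-ended spanner, 164 mm long, 8 mm thick, lying before the panel. Origin: centre of its underside, x along it.
- cartridge: Loose bystander: new filter cartridge, 106 mm long, 28 mm thick, lying behind the panel. Origin: under its centre, x along it.
- timer: Loose bystander: white bench timer, 50 x 75 x 18 mm, before the panel's right end. Origin: centre of its underside.

How it is judged (in metres and radians):
On the way, in this order (a step that is already met when the one before it is completed fails the run):
1. the isolating valve is shut snugly on its seat, at least 0.065 N m, while the lever is still at line (contact force between iso_handle and iso_bonnet above 4.5 N and value of joint vent_turn below 0.2 rad), for 0.2 s.
2. the lever is turned to its vent stop (value of joint vent_turn above 1.47 rad), for 0.2 s.
At the end, for the whole second after the job is handed in: The lever stands at its vent stop (within 0.1 rad of 1.571), the isolating valve is still pressed shut on its seat (at least 3 N at the plug, 0.045 N m), and both handles are let go and at rest (value of joint vent_turn above 1.47 rad and contact force between iso_handle and iso_bonnet above 3 N and linear speed of iso_handle below 0.02 m/s and angular speed of each of iso_handle, lever below 0.1 rad/s); the robot touches nothing.
It fails at once if the isolating valve is overtightened: more than 0.45 N m on its seat (contact force between iso_handle and iso_bonnet above 31 N).
It fails at once if the lever is forced against the interlock: more than about 0.6 N m, 20 N between the discs (contact force between iso_handle and lever above 20 N).
It fails at once if a bystander on the bench is moved by more than 15 mm (distance of any of can_a, can_b, jar, beaker, spanner, cartridge, timer from where it was at the start of the episode above 0.015 m).
It also fails if it takes over 72 s, if anything falls off the work surface, if the arm or the gripper's body presses on something with over 40 N, if the wrist force passes 120 N, or if a joint passes its speed limit or range.

ROBOT

A 6-joint arm with a two-finger parallel gripper is mounted at the origin on the work surface. World frame = base frame: x ahead of the robot, y to its left, z up, the work surface at z = 0. Lengths are in m, angles in degrees, forces in N, time in s.
With the tool pointing down it reaches from about 0.3 to 0.75 m from the base axis. Payload 8.5 kg.
Tool frame: the origin (TCP) lies at the very end of the fingers, on their centre line; the grasp point (between the pads) lies 19 mm behind it; z points along the fingers, y is the direction in which the jaws open and shut (so a half turn about z gives the same grasp; the last joint's range is limited). The gripper opens to 85 mm and grips with 20 to 120 N. Pads are 22 mm wide; open, the fingers measure 114 mm over their backs; the gripper's body (76 mm by 85 mm) begins 54 mm behind the grasp point. The pads swing forward as they close: fully open they stand 13 mm farther back than shut.
Start: joints at [-77.768, 21.807, 74.336, -0, 83.858, -12.336], TCP at [0.229, -0.5, 0.231] pointing down, gripper open.
Joint ranges: [-178.18, 178.18], [-50.72, 133.34], [12.68, 142.11], [-81.47, 261.47], [9.98, 163.14], [-165.26, 165.26]. Speed limits (degrees/s): [136.94, 136.94, 180, 180, 180, 180].

INTERFACE

Orientations are given as a 3x3 rotation matrix whose columns are the frame's x, y, z axes.
In Python, from rig import env, vision, close_job, spotter gives the robot as it stands. The module is installed in compiled form; this text tells all that it offers.
- The arm moves only by the tool jog_arm, never from a script. Its argument "plan" is a list that holds one entry, the list of rows, each a list of 6 numbers: the shift along the tool's x, y, z in units of 40 mm (1.0 is 40 mm), then the turn, a rotation vector about the tool's x, y, z in units of 0.15 rad (1.0 is 0.15 rad). A call has 1 to 10 rows; each row shifts and turns the commanded pose from where the row before left it, along the tool's axes as they then stand; what a row does not reach is not made up. A row lasts 1/10 s, in which the tool goes at most 50 mm and 8.59 degrees, less where a joint would pass 70% of its speed; a pose out of reach is approached as far as the arm can. A call with a number of a shift or a turn outside -1 to 1 is refused whole. A call with a gripper value outside its range is refused whole. "grip" is the opening, from -1 (shut) to 1 (fully open), set as the call begins (left out, the last holds). The fingers move at their own pace and stop on an object; "squeeze" is the grip in N (left out, the last holds). Time passes only in rows, so rows that do not move let the fingers close. It gives the time, the measured TCP pose, the force and the opening at its end, in the units of the state.
- env.observe(): the state, without advancing time (a new reading comes with each control period).
- vision.get_image(name): name is "scene" or "top"; returns (picture, depth): 480x640x3 uint8, red, green, blue; 480x640 float32, m along the optical axis (not along the pixel's ray), 0 where there is no reading.
- vision.camera_info(name): a dict with "fx", "fy", "cx", "cy" (pixels), "rvec" (rotation vector, rad) and "tvec" (3), from world to camera coordinates, as OpenCV has them. Camera axes: x right, y down, z forward; pixel columns grow to the right and rows downward; lengths in m; the calibration is good to about 2 mm. A picture is of the moment at which its call begins. camera_info takes no time and is no camera call.
- close_job(): hands the job in, once; it reports no verdict.
Trained networks look in the newest picture that a camera, given by its name, has taken for a name from the list of things; names that differ only in an ending like _2 or _b are one class to them, and where a whole thing is asked for, a point or a joint stands for the part that bears it (a point fixed in the world has none). Each returns a list of dicts, best first, with "score" (0 to 1); they miss things now and then, are a little off and sometimes report something else, mostly with a low value. They report only what shows in the picture. A call takes as long as a camera call.
- spotter.trace(camera, query): "pixels" (480x640 bool, what is visible of it) and "rect" ([left, top, right, bottom] in pixels, round what is visible of it).
The state is a dict: "time_s": time; "q": joint angles; "qvel": joint speeds; "joint_efforts": joint torques, N m; "position": TCP position; "tool_rot": TCP orientation; "ft_force": force on the tool from outside, world axes, zero at the start; "wrist_torque": the same for the moment, N m; "grip_width": finger opening in m.
Only numpy, scipy, OpenCV 4.12 (cv2) and the standard library are available. Lean on these libraries where they do the work, as an engineer would, in place of code of your own. Each camera call takes 0.05 s, during which the arm holds its last target.

## Working session

There is one attempt and no reset: what is moved stays moved. The work goes in short steps, Python scripts to look and compute and a tool call to move; the robot and the scene stay as the last step left them, time stands still between calls to the robot, and variables do not carry over. Pictures are saved under pics/ and viewed, and the job is handed in when it is done.

Besides the shell and the picture viewer there is one more tool, called after "Call:" by a JSON object that holds its "op" and its "data", one argument or row to a line. jog_arm: Moves the arm, as the interface text tells. Its arguments: {"type":"object","properties":{"plan":{"type":"array"},"grip":{"type":"number"},"squeeze":{"type":"number"}},"required":["plan"]}

```bash
mkdir -p pics; cat > h.py <<'E'
import numpy as np, cv2
from rig import env, vision, close_job, spotter
def cam(n):
    c=vision.camera_info(n); R,_=cv2.Rodrigues(np.array(c["rvec"],float)); return c,R,np.array(c["tvec"],float).ravel()
def w(n,u,v,d):
    c,R,t=cam(n); u,v,d=map(np.asarray,(u,v,d))
    p=np.stack([(u-c["cx"])/c["fx"]*d,(v-c["cy"])/c["fy"]*d,d],-1); return (p-t)@R
def proj(n,P):
    c,R,t=cam(n); p=np.asarray(P)@R.T+t; return np.stack([p[...,0]/p[...,2]*c["fx"]+c["cx"],p[...,1]/p[...,2]*c["fy"]+c["cy"]],-1)
def cloud(n,d):
    v,u=np.mgrid[:480,:640]; return w(n,u,v,d)
def save(f,im): cv2.imwrite("pics/"+f,im[...,::-1])
E
python3 - <<'E'
from h import *
for n in ("scene","top"):
    im,d=vision.get_image(n); save(n+"0.png",im); np.savez(n+"0.npz",im=im,d=d)
    c,R,t=cam(n); print(n,c,(-t)@R)
s=env.observe(); print(s)
E
```

```text
scene {'fx': 544.2785825010131, 'fy': 544.2785825010131, 'cx': 302.2844245962414, 'cy': 247.16649200695474, 'rvec': array([ 0.75352324,  2.55690197, -1.19294627]), 'tvec': array([ 0.45345295, -0.13557121,  1.28786982])} [0.94668708 0.66709939 0.73577834]
top {'fx': 527.737771561345, 'fy': 527.737771561345, 'cx': 322.6020424634175, 'cy': 239.68253768088073, 'rvec': array([ 2.16349869, -2.15462662,  0.11639064]), 'tvec': array([0.02364704, 0.55345642, 1.05479944])} [0.42903865 0.01810575 1.11133841]
{'time_s': 0.1, 'q': array([-7.77690578e+01,  2.18366370e+01,  7.43777618e+01, -1.30610181e-03,
        8.38571441e+01, -1.23374687e+01]), 'qvel': array([-0.00562742,  0.00086491, -0.04314075,  0.06714997, -0.01319081,
       -0.03236624]), 'joint_efforts': array([ 4.08289881e-03, -4.49216437e+01, -2.31658995e+01, -1.70906596e-04,
        3.67247892e-03, -2.50009379e-05]), 'position': array([ 0.22860225, -0.49996637,  0.23079373]), 'tool_rot': array([[ 9.09464495e-01,  4.15781493e-01, -2.86682061e-04],
       [ 4.15781520e-01, -9.09463716e-01,  1.21551466e-03],
       [ 2.44661569e-04, -1.22466453e-03, -9.99999220e-01]]), 'ft_force': array([-0.33463554, -0.67141862, -0.12209794]), 'wrist_torque': array([-0.05176931, -0.03690091, -0.00947444]), 'grip_width': 0.08539101853514285}
```

View pics/scene0.png

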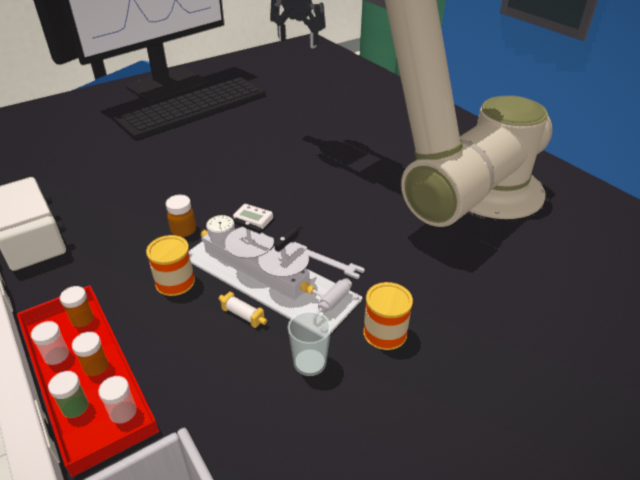

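View pics/top0.png

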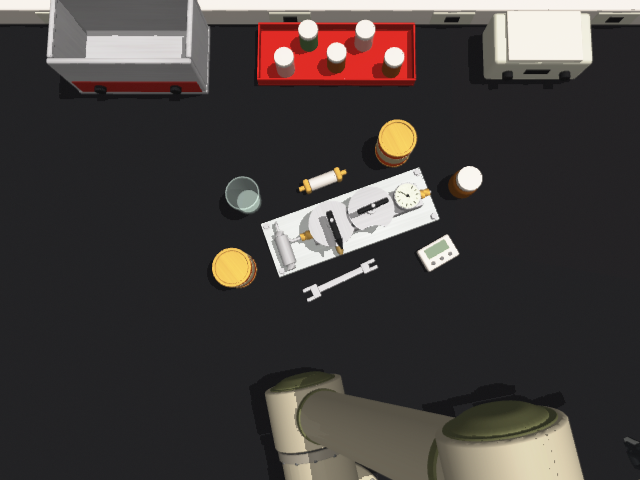

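```bash
python3 - <<'E'
from h import *
for n in ("scene","top"):
    for q in ("iso_handle","lever","gauge_top","iso_disc","vent_disc"):
        r=spotter.trace(n,q)
        for k in r[:2]:
            m=k["pixels"]; d=np.load(n+"0.npz")["d"]; P=cloud(n,d)[m&(d>0)]
            rect=[int(x) for x in k["rect"]]
            print(n,q,round(k["score"],2),rect,m.sum(), np.round(np.median(P,0),4) if len(P) else None, np.round(np.percentile(P[:,2],[5,50,95]),4) if len(P) else None)
            if k is r[0]: np.save(f"m_{n}_{q}.npy",m)
E
```

```text
scene iso_handle 0.67 [222, 218, 274, 257] 1297 [ 0.6167 -0.062   0.0751] [0.0723 0.0751 0.1171]
scene lever 0.95 [258, 225, 308, 280] 1502 [0.5847 0.0141 0.0751] [0.0721 0.0751 0.1201]
scene gauge_top 0.69 [188, 216, 362, 331] 9590 [6.087e-01 1.000e-04 3.370e-02] [0.0051 0.0337 0.1071]
scene vent_disc 0.72 [188, 214, 364, 329] 9521 [0.6084 0.0017 0.0341] [0.0053 0.0341 0.106 ]
top iso_handle 0.94 [349, 187, 394, 230] 1506 [ 0.61   -0.0684  0.0752] [0.0716 0.0752 0.1177]
top iso_handle 0.58 [298, 171, 344, 193] 587 [0.6807 0.0278 0.0239] [-0.0006  0.0239  0.0289]
top lever 0.68 [306, 199, 354, 247] 1588 [0.5788 0.011  0.0751] [0.0714 0.0751 0.1204]
top lever 0.58 [347, 187, 393, 230] 1541 [ 0.6101 -0.0682  0.0752] [0.0714 0.0752 0.1177]
top gauge_top 0.86 [261, 166, 436, 280] 9678 [ 0.5898 -0.0275  0.0129] [0.0047 0.0129 0.0855]
top iso_disc 0.97 [261, 169, 439, 273] 9667 [ 0.5899 -0.0275  0.0132] [0.0046 0.0132 0.0855]
top iso_disc 0.17 [375, 119, 416, 167] 1474 [ 0.7459 -0.119   0.0824] [0.0169 0.0824 0.0869]
top vent_disc 0.94 [264, 168, 438, 278] 9626 [ 0.5898 -0.0286  0.0139] [0.0048 0.0139 0.0855]
```

```bash
python3 - <<'E'
from h import *
for n in ("top","scene"):
    z=np.load(n+"0.npz"); d=z["d"]; P=cloud(n,d)
    for q in ("iso_handle","lever"):
        m=np.load(f"m_{n}_{q}.npy")&(d>0)
        p=P[m]; p=p[(p[:,2]>0.106)&(p[:,2]<.13)]
        c,sz,a=cv2.minAreaRect((p[:,:2]*1000).astype(np.float32))
        mu=p[:,:2].mean(0); U,S,V=np.linalg.svd(p[:,:2]-mu); 
        print(n,q,len(p),"rect",np.round(c,1),np.round(sz,1),round(a,1),"mean",mu.round(4),"dir",V[0].round(3),"ang",np.degrees(np.arctan2(V[0,1],V[0,0])).round(1),"z",np.median(p[:,2]).round(4))
        pr=(p[:,:2]-mu)@V.T; print(pr.min(0).round(4),pr.max(0).round(4))
    # discs
    for q in ("iso_handle","lever"):
        m=np.load(f"m_{n}_{q}.npy")&(d>0)
        p=P[m]; p=p[(p[:,2]>0.070)&(p[:,2]<.083)]
        c,r=cv2.minEnclosingCircle((p[:,:2]*1000).astype(np.float32)); print(n,q,"disc",np.round(c,1),r, np.median(p[:,2]))
    if n=="top":
        # gauge centre, plate
        g=P[(d>0)&(P[...,2]>0.080)&(P[...,2]<.088)&(np.hypot(P[...,0]-.6,P[...,1]+.12)<.08)]
        print(len(g), cv2.minEnclosingCircle((g[:,:2]*1000).astype(np.float32)))
        pl=P[(d>0)&(P[...,2]>0.006)&(P[...,2]<.0105)&(abs(P[...,0]-.6)<.2)&(abs(P[...,1])<.23)]
        print(len(pl),cv2.minAreaRect((pl[:,:2]*1000).astype(np.float32)))
        x=cv2.resize(z["im"][150:290,240:460],None,fx=3.6,fy=3.6,interpolation=cv2.INTER_CUBIC); save("topz.png",x)
E
```

```text
top iso_handle 183 rect [610.7 -69.3] [10.6 62.6] 23.6 mean [ 0.61   -0.0693] dir [-0.398  0.917] ang 113.4 z 0.117
[-0.0315 -0.0059] [0.0311 0.0047]
top lever 247 rect [565.1   3.5] [73.2 14. ] 21.7 mean [0.5655 0.0033] dir [-0.937 -0.348] ang -159.6 z 0.1194
[-0.0363 -0.0073] [0.037  0.0067]
top iso_handle disc [610.7 -69.9] 45.91275405883789 0.07481865963223469
top lever disc [581.6   8.7] 46.204524993896484 0.07467362044134687
536 ((634.8432006835938, -110.66024780273438), 56.52800750732422)
3782 ((609.5866088867188, 3.42022705078125), (377.8182678222656, 449.18402099609375), 3.3578579425811768)
scene iso_handle 201 rect [612.4 -68.1] [10.  62.5] 23.9 mean [ 0.6128 -0.0657] dir [-0.417  0.909] ang 114.7 z 0.1158
[-0.0333 -0.0065] [0.0292 0.0039]
scene lever 286 rect [565.5   4.7] [76.5 14.3] 18.2 mean [0.573  0.0085] dir [0.943 0.333] ang 19.5 z 0.1173
[-0.0466 -0.0091] [0.03   0.0054]
scene iso_handle disc [613.3 -69.1] 46.923057556152344 0.07463831473906304
scene lever disc [582.1  10.2] 47.664554595947266 0.07466591430274959
```

View pics/topz.png

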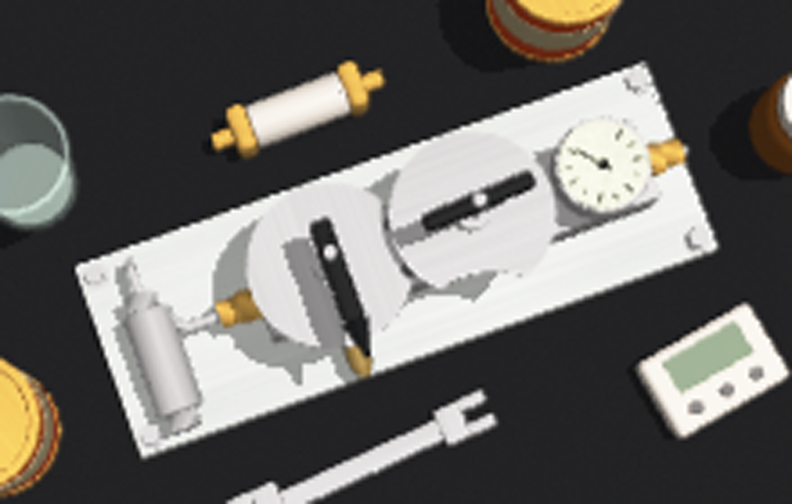

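```bash
python3 - <<'E'
from h import *
for n in ("top","scene"):
    d=np.load(n+"0.npz")["d"]; P=cloud(n,d); 
    for nm,c in (("iso",(.6115,-.0693)),("vent",(.582,.0093))):
        p=P[(d>0)&(P[...,2]>.068)&(P[...,2]<.083)]; r=np.hypot(p[:,0]-c[0],p[:,1]-c[1]); a=np.degrees(np.arctan2(p[:,1]-c[1],p[:,0]-c[0]))
        print(n,nm,[(b,round(1000*max(r[(abs((a-b+180)%360-180)<6)&(r<.049)],default=0))) for b in range(-180,180,12)])
# noise of torque
for i in range(6):
    vision.get_image("top"); s=env.observe(); print(s["wrist_torque"].round(3),s["ft_force"].round(2))
E
```

```text
top iso [(-180, 35), (-168, 34), (-156, 38), (-144, 47), (-132, 47), (-120, 47), (-108, 47), (-96, 46), (-84, 46), (-72, 46), (-60, 46), (-48, 46), (-36, 46), (-24, 45), (-12, 45), (0, 45), (12, 45), (24, 44), (36, 45), (48, 45), (60, 45), (72, 45), (84, 45), (96, 46), (108, 45), (120, 46), (132, 46), (144, 46), (156, 46), (168, 39)]
top vent [(-180, 47), (-168, 46), (-156, 0), (-144, 46), (-132, 46), (-120, 46), (-108, 46), (-96, 48), (-84, 49), (-72, 48), (-60, 49), (-48, 49), (-36, 46), (-24, 46), (-12, 46), (0, 44), (12, 46), (24, 45), (36, 46), (48, 45), (60, 45), (72, 45), (84, 45), (96, 45), (108, 46), (120, 46), (132, 45), (144, 46), (156, 45), (168, 46)]
scene iso [(-180, 35), (-168, 33), (-156, 25), (-144, 27), (-132, 28), (-120, 33), (-108, 44), (-96, 46), (-84, 47), (-72, 46), (-60, 49), (-48, 46), (-36, 46), (-24, 46), (-12, 46), (0, 47), (12, 48), (24, 47), (36, 47), (48, 47), (60, 48), (72, 47), (84, 47), (96, 47), (108, 46), (120, 46), (132, 46), (144, 46), (156, 45), (168, 44)]
scene vent [(-180, 45), (-168, 45), (-156, 47), (-144, 47), (-132, 43), (-120, 0), (-108, 0), (-96, 47), (-84, 49), (-72, 48), (-60, 48), (-48, 49), (-36, 46), (-24, 46), (-12, 47), (0, 47), (12, 48), (24, 48), (36, 48), (48, 47), (60, 49), (72, 46), (84, 46), (96, 47), (108, 47), (120, 47), (132, 46), (144, 45), (156, 45), (168, 45)]
[-0.03  -0.003  0.049] [ 1.03 -1.48  0.53]
[ 0.016 -0.068 -0.017] [0.34 0.44 0.54]
[ 0.026 -0.03   0.008] [ 0.33 -0.96 -0.27]
[-0.024  0.026  0.007] [ 0.02  0.06 -0.25]
[ 0.006  0.002 -0.044] [0.15 0.34 0.34]
[-0.051  0.016  0.045] [-0.86  0.04 -0.13]
```

Call:
{"op": "jog_arm", "data": {
  "plan": [
    [[0.88,-0.39,0,0,0,0],[0.88,-0.39,0,0,0,0],[0.88,-0.39,0,0,0,0],[0.88,-0.39,0,0,0,0],[0.88,-0.39,0,0,0,0],[0.88,-0.39,0,0,0,0],[0.88,-0.39,0,0,0,0],[0.88,-0.39,0,0,0,0],[0.88,-0.39,0,0,0,0],[0.88,-0.39,0,0,0,0]]
  ],
  "grip": 0,
  "squeeze": 25
}}

```text
time_s: 1.9
position: [0.4848, -0.2106, 0.2314]
tool_rot: [[0.909, 0.416, 0.0], [0.416, -0.909, -0.0], [0.0, 0.0, -1.0]]
ft_force: [-0.3, -1.4, 0.1]
grip_width: 0.0427
```

Call:
{"op": "jog_arm", "data": {
  "plan": [
    [[0.88,-0.39,0,0,0,0],[0.88,-0.39,0,0,0,0],[0.88,-0.39,0,0,0,0],[0.88,-0.39,0,0,0,0],[0.88,-0.39,0,0,0,0],[0,0,0,0,0,-0.94],[0,0,0,0,0,-0.94],[0,0,0,0,0,-0.94],[0,0,0,0,0,-0.94],[0,0,0,0,0,-0.94]]
  ]
}}

```text
time_s: 2.9
position: [0.6116, -0.0678, 0.2313]
tool_rot: [[0.418, 0.909, -0.0], [0.909, -0.418, -0.0], [-0.0, -0.0, -1.0]]
ft_force: [-0.6, 0.2, -0.3]
grip_width: 0.0426
```

Call:
{"op": "jog_arm", "data": {
  "plan": [
    [[0,0,0,0,0,-0.94],[0,0,0,0,0,-0.94],[0,0,0,0,0,-0.94],[0,0,0,0,0,-0.94],[0,0,0,0,0,-0.94],[0,0,0,0,0,-0.94],[0,0,0,0,0,0],[0,0,0,0,0,0]]
  ]
}}

```text
time_s: 3.7
position: [0.6116, -0.0678, 0.2313]
tool_rot: [[-0.394, 0.919, -0.0], [0.919, 0.394, 0.0], [0.0, -0.0, -1.0]]
ft_force: [0.4, -0.3, 0.1]
grip_width: 0.0426
```

Call:
{"op": "jog_arm", "data": {
  "plan": [
    [[-0.035,-0.015,0.62,0,0,-0.07],[0,0,0.62,0,0,0],[0,0,0.62,0,0,0],[0,0,0.62,0,0,0],[0,0,0,0,0,0],[0,0,0,0,0,0]]
  ]
}}

```text
time_s: 4.3
position: [0.6119, -0.0695, 0.1328]
tool_rot: [[-0.406, 0.914, 0.0], [0.914, 0.406, -0.0], [-0.0, 0.0, -1.0]]
ft_force: [-0.1, -0.6, 0.3]
grip_width: 0.0427
```

```bash
python3 - <<'E'
from h import *
o=[]
for n,(a,b,c,e) in (("top",(130,290,280,480)),("scene",(130,290,170,370))):
    im,d=vision.get_image(n); np.savez(n+"1.npz",im=im,d=d); 
    im=im.copy()
    save(n+"1.png",cv2.resize(im[a:b,c:e],None,fx=3.7,fy=3.7,interpolation=cv2.INTER_CUBIC))
E
```

```text
(no output)
```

View pics/scene1.png

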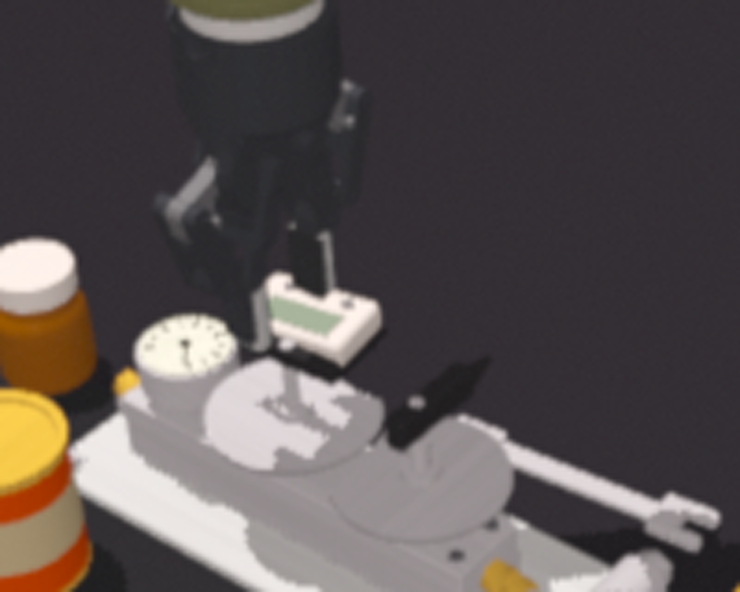

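View pics/top1.png

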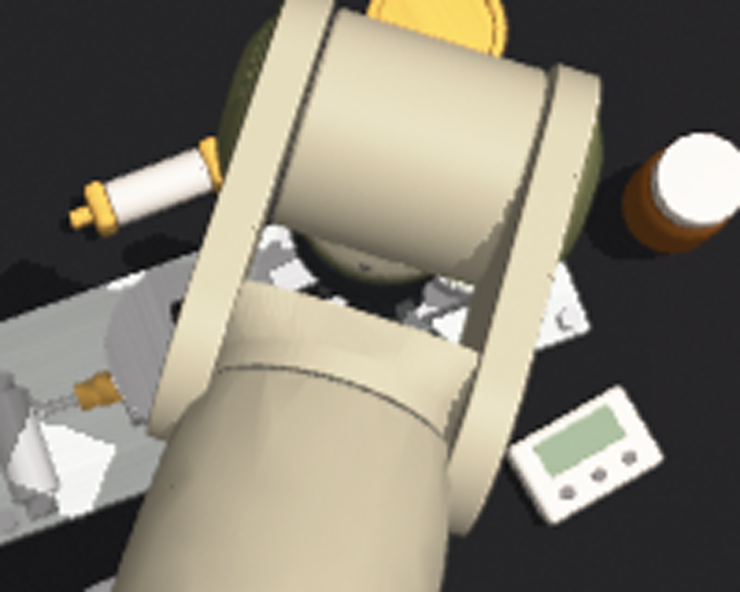

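Call:
{"op": "jog_arm", "data": {
  "plan": [
    [[0,0,0.32,0,0,0],[0,0,0.32,0,0,0],[0,0,0.31,0,0,0],[0,0,0,0,0,0],[0,0,0,0,0,0]]
  ]
}}

```text
time_s: 4.9
position: [0.6115, -0.0693, 0.0937]
tool_rot: [[-0.407, 0.913, -0.001], [0.913, 0.407, 0.0], [0.001, -0.001, -1.0]]
ft_force: [0.6, -0.7, 0.5]
grip_width: 0.043
```

Call:
{"op": "jog_arm", "data": {
  "plan": [
    [[0,0,0,0,0,0],[0,0,0,0,0,0],[0,0,0,0,0,0],[0,0,0,0,0,0],[0,0,0,0,0,0]]
  ],
  "grip": -1,
  "squeeze": 25
}}

```text
time_s: 5.4
position: [0.6117, -0.0695, 0.0946]
tool_rot: [[-0.407, 0.913, 0.001], [0.913, 0.407, -0.0], [-0.001, 0.0, -1.0]]
ft_force: [-2.2, -0.0, 5.0]
grip_width: 0.0094
```

```bash
cat > rd.py <<'E'
from h import *
T=[];F=[]
import sys
for i in range(int(sys.argv[1]) if len(sys.argv)>1 else 6):
    vision.get_image("top"); s=env.observe(); T.append(s["wrist_torque"]);F.append(s["ft_force"])
r=s["tool_rot"]
print("t",s["time_s"],"T",np.mean(T,0).round(3),"F",np.mean(F,0).round(2),"pos",s["position"].round(4),"yawY",np.degrees(np.arctan2(r[1,1],r[0,1])).round(2),"w",round(s["grip_width"],4),"q6",s["q"][5].round(2))
E
python3 rd.py 6
```

```text
t 5.7 T [-0.064  0.322 -0.087] F [-2.28 -0.67  5.56] pos [ 0.6117 -0.0695  0.0947] yawY 24.03 w 0.0095 q6 -41.51
```

Call:
{"op": "jog_arm", "data": {
  "plan": [
    [[0,0,0,0,0,0.2],[0,0,0,0,0,0.4],[0,0,0,0,0,0.5],[0,0,0,0,0,0.5],[0,0,0,0,0,0.5],[0,0,0,0,0,0.5],[0,0,0,0,0,0.4],[0,0,0,0,0,0],[0,0,0,0,0,0]]
  ]
}}

```text
time_s: 6.6
position: [0.6118, -0.0695, 0.0946]
tool_rot: [[0.031, 1.0, 0.001], [1.0, -0.031, -0.0], [-0.0, 0.001, -1.0]]
ft_force: [-1.6, -0.1, 5.2]
grip_width: 0.0097
```

```bash
python3 rd.py 6; python3 - <<'E'
from h import *
im,d=vision.get_image("scene"); np.savez("s2.npz",im=im,d=d); save("s2.png",cv2.resize(im[130:290,170:370],None,fx=3.7,fy=3.7,interpolation=cv2.INTER_CUBIC))
P=cloud("scene",d)
c=(.6125,-.0685)
p=P[(d>0)&(P[...,2]>.068)&(P[...,2]<.083)]; r=np.hypot(p[:,0]-c[0],p[:,1]-c[1]); a=np.degrees(np.arctan2(p[:,1]-c[1],p[:,0]-c[0]))
print([(b,round(1000*max(r[(abs((a-b+180)%360-180)<6)&(r<.049)],default=0))) for b in range(-180,180,12)])
E
```

```text
t 6.9 T [-0.081  0.266 -0.076] F [-1.69 -0.47  5.55] pos [ 0.6118 -0.0695  0.0946] yawY -1.75 w 0.0094 q6 -15.73
[(-180, 37), (-168, 46), (-156, 48), (-144, 45), (-132, 20), (-120, 0), (-108, 0), (-96, 0), (-84, 48), (-72, 48), (-60, 45), (-48, 47), (-36, 46), (-24, 44), (-12, 46), (0, 45), (12, 46), (24, 46), (36, 46), (48, 45), (60, 46), (72, 47), (84, 46), (96, 47), (108, 46), (120, 46), (132, 45), (144, 36), (156, 34), (168, 33)]
```

View pics/s2.png

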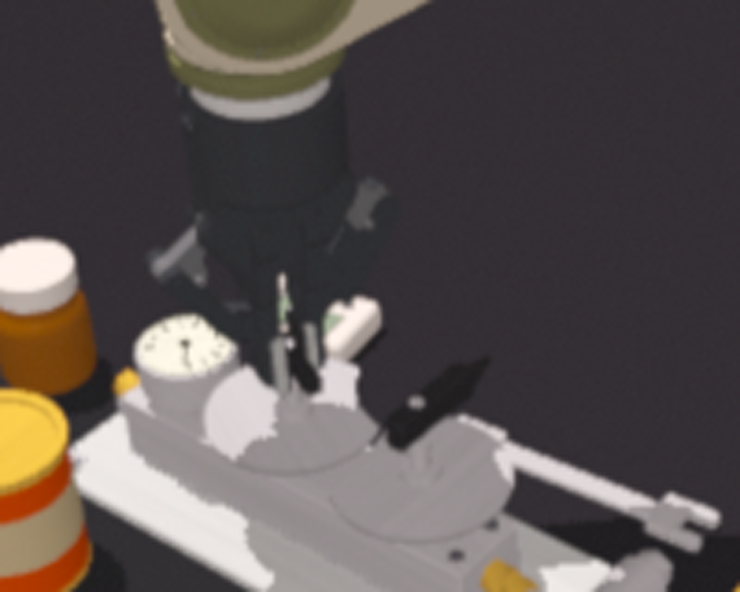

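Call:
{"op": "jog_arm", "data": {
  "plan": [
    [[0,0,0,0,0,0.2],[0,0,0,0,0,0.4],[0,0,0,0,0,0.5],[0,0,0,0,0,0.5],[0,0,0,0,0,0.5],[0,0,0,0,0,0.5],[0,0,0,0,0,0.4],[0,0,0,0,0,0.2],[0,0,0,0,0,0],[0,0,0,0,0,0]]
  ]
}}

```text
time_s: 7.95
position: [0.6118, -0.0695, 0.0946]
tool_rot: [[0.489, 0.872, 0.001], [0.872, -0.489, -0.0], [0.0, 0.001, -1.0]]
ft_force: [-1.6, -0.7, 4.6]
grip_width: 0.0093
```

```bash
python3 rd.py 8; python3 - <<'E'
from h import *
im,d=vision.get_image("scene"); save("s3.png",cv2.resize(im[130:290,170:370],None,fx=3.7,fy=3.7,interpolation=cv2.INTER_CUBIC))
P=cloud("scene",d)
c=(.6125,-.0685)
p=P[(d>0)&(P[...,2]>.068)&(P[...,2]<.083)]; r=np.hypot(p[:,0]-c[0],p[:,1]-c[1]); a=np.degrees(np.arctan2(p[:,1]-c[1],p[:,0]-c[0]))
print([(b,round(1000*max(r[(abs((a-b+180)%360-180)<3)&(r<.0475)],default=0))) for b in range(84,180,6)])
E
```

```text
t 8.35 T [-0.111  0.217 -0.064] F [-1.34 -0.14  5.06] pos [ 0.6118 -0.0695  0.0946] yawY -29.25 w 0.0097 q6 11.77
[(84, 46), (90, 45), (96, 45), (102, 46), (108, 40), (114, 36), (120, 35), (126, 34), (132, 32), (138, 33), (144, 32), (150, 36), (156, 36), (162, 43), (168, 46), (174, 45)]
```

View pics/s3.png

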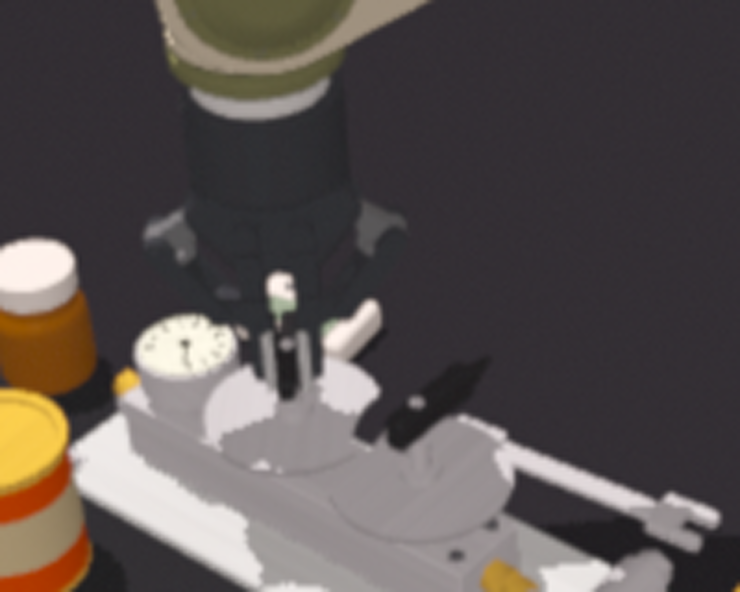

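Call:
{"op": "jog_arm", "data": {
  "plan": [
    [[0,0,0,0,0,0.2],[0,0,0,0,0,0.3],[0,0,0,0,0,0.3],[0,0,0,0,0,0.3],[0,0,0,0,0,0.3],[0,0,0,0,0,0.2],[0,0,0,0,0,0],[0,0,0,0,0,0]]
  ]
}}

```text
time_s: 9.2
position: [0.6119, -0.0695, 0.0946]
tool_rot: [[0.682, 0.731, 0.001], [0.731, -0.682, -0.0], [0.0, 0.001, -1.0]]
ft_force: [-1.7, -0.7, 6.2]
grip_width: 0.0095
```

```bash
python3 rd.py 10
```

```text
t 9.7 T [-0.086  0.185 -0.021] F [-1.14 -0.64  5.26] pos [ 0.6119 -0.0695  0.0946] yawY -43.0 w 0.0095 q6 25.52
```

Call:
{"op": "jog_arm", "data": {
  "plan": [
    [[0,0,0,0,0,0.13],[0,0,0,0,0,0.13],[0,0,0,0,0,0.13],[0,0,0,0,0,0]]
  ]
}}

```text
time_s: 10.1
position: [0.6119, -0.0695, 0.0947]
tool_rot: [[0.724, 0.69, 0.001], [0.69, -0.724, -0.001], [0.0, 0.001, -1.0]]
ft_force: [-1.8, -1.5, 4.6]
grip_width: 0.0096
```

```bash
python3 rd.py 8
```

```text
t 10.5 T [-0.089  0.195 -0.004] F [-1.39 -0.86  4.78] pos [ 0.6119 -0.0695  0.0947] yawY -46.35 w 0.0094 q6 28.87
```

Call:
{"op": "jog_arm", "data": {
  "plan": [
    [[0,0,0,0,0,0.13],[0,0,0,0,0,0.13],[0,0,0,0,0,0.13],[0,0,0,0,0,0]]
  ]
}}

```text
time_s: 10.9
position: [0.6119, -0.0695, 0.0946]
tool_rot: [[0.763, 0.647, 0.001], [0.647, -0.763, -0.001], [0.0, 0.001, -1.0]]
ft_force: [-1.3, -1.0, 4.6]
grip_width: 0.0093
```

```bash
python3 rd.py 8
```

```text
t 11.3 T [-0.16   0.186  0.05 ] F [-1.03 -0.95  4.76] pos [ 0.6119 -0.0695  0.0947] yawY -49.69 w 0.0094 q6 32.22
```

Call:
{"op": "jog_arm", "data": {
  "plan": [
    [[0,0,0,0,0,0.07],[0,0,0,0,0,0.07],[0,0,0,0,0,0]]
  ]
}}

```text
time_s: 11.6
position: [0.6119, -0.0695, 0.0946]
tool_rot: [[0.776, 0.631, 0.001], [0.631, -0.776, -0.001], [0.0, 0.001, -1.0]]
ft_force: [-0.9, -0.6, 5.2]
grip_width: 0.0095
```

```bash
python3 rd.py 10
```

```text
t 12.1 T [-0.182  0.202  0.112] F [-1.28 -0.97  4.85] pos [ 0.6119 -0.0696  0.0946] yawY -50.89 w 0.0091 q6 33.42
```

Call:
{"op": "jog_arm", "data": {
  "plan": [
    [[0,0,0,0,0,0.07],[0,0,0,0,0,0.07],[0,0,0,0,0,0]]
  ]
}}

```text
time_s: 12.4
position: [0.6119, -0.0696, 0.0947]
tool_rot: [[0.789, 0.614, 0.001], [0.614, -0.789, -0.001], [0.0, 0.001, -1.0]]
ft_force: [-0.8, -1.4, 5.7]
grip_width: 0.0094
```

```bash
python3 rd.py 10
```

```text
t 12.9 T [-0.197  0.216  0.117] F [-1.47 -0.67  4.97] pos [ 0.6119 -0.0696  0.0946] yawY -52.09 w 0.0092 q6 34.62
```

Call:
{"op": "jog_arm", "data": {
  "plan": [
    [[0,0,0,0,0,0.07],[0,0,0,0,0,0.07],[0,0,0,0,0,0]]
  ]
}}

```text
time_s: 13.2
position: [0.6119, -0.0696, 0.0946]
tool_rot: [[0.802, 0.598, 0.001], [0.598, -0.802, -0.001], [0.0, 0.001, -1.0]]
ft_force: [-1.4, -0.3, 6.2]
grip_width: 0.0092
```

```bash
python3 rd.py 12
```

```text
t 13.8 T [-0.233  0.194  0.147] F [-0.96 -1.    4.95] pos [ 0.6119 -0.0696  0.0946] yawY -53.29 w 0.0097 q6 35.82
```

```bash
cat > disc.py <<'E'
from h import *
import sys
im,d=vision.get_image("scene"); save(sys.argv[1],cv2.resize(im[130:290,170:370],None,fx=3.7,fy=3.7,interpolation=cv2.INTER_CUBIC))
P=cloud("scene",d)
c=(.6125,-.0685)
p=P[(d>0)&(P[...,2]>.068)&(P[...,2]<.083)]; r=np.hypot(p[:,0]-c[0],p[:,1]-c[1]); a=np.degrees(np.arctan2(p[:,1]-c[1],p[:,0]-c[0]))
print([(b,round(1000*max(r[(abs((a-b+180)%360-180)<2)&(r<.0475)],default=0))) for b in range(72,160,4)])
E
python3 disc.py s4.png
```

```text
[(72, 45), (76, 46), (80, 45), (84, 41), (88, 38), (92, 35), (96, 34), (100, 32), (104, 32), (108, 31), (112, 33), (116, 32), (120, 34), (124, 32), (128, 35), (132, 36), (136, 37), (140, 44), (144, 46), (148, 46), (152, 46), (156, 42)]
```

View pics/s4.png

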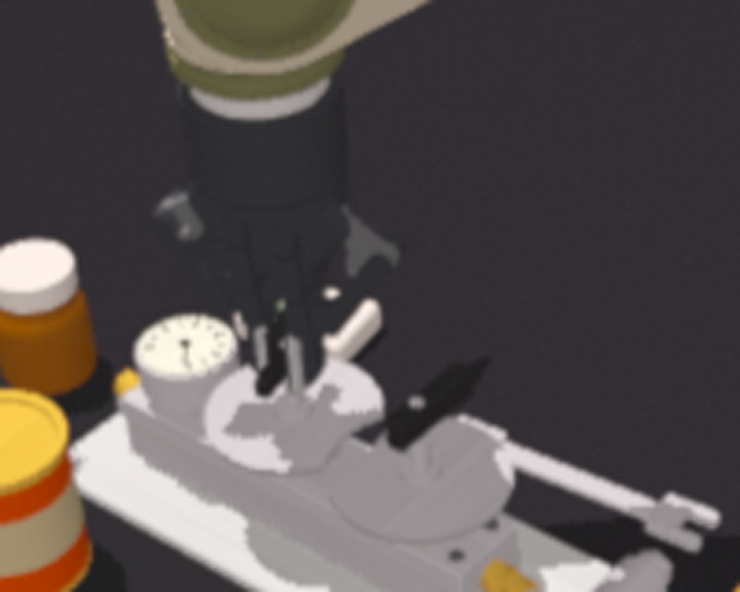

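Call:
{"op": "jog_arm", "data": {
  "plan": [
    [[0,0,0,0,0,0.07],[0,0,0,0,0,0.07],[0,0,0,0,0,0]]
  ]
}}

```text
time_s: 14.15
position: [0.6119, -0.0696, 0.0947]
tool_rot: [[0.814, 0.581, 0.001], [0.581, -0.814, -0.001], [0.0, 0.001, -1.0]]
ft_force: [-1.1, -1.1, 5.3]
grip_width: 0.0092
```

```bash
python3 rd.py 12
```

```text
t 14.75 T [-0.259  0.22   0.173] F [-1.32 -0.88  5.22] pos [ 0.6119 -0.0696  0.0946] yawY -54.49 w 0.0094 q6 37.02
```

Call:
{"op": "jog_arm", "data": {
  "plan": [
    [[0,0,0,0,0,0.09],[0,0,0,0,0,0.09],[0,0,0,0,0,0]]
  ]
}}

```text
time_s: 15.05
position: [0.6119, -0.0696, 0.0946]
tool_rot: [[0.83, 0.558, 0.001], [0.558, -0.83, -0.001], [0.0, 0.001, -1.0]]
ft_force: [-1.3, -0.9, 4.6]
grip_width: 0.0094
```

```bash
python3 rd.py 12
```

```text
t 15.65 T [-0.307  0.193  0.221] F [-1.   -0.65  5.04] pos [ 0.6119 -0.0696  0.0946] yawY -56.03 w 0.0094 q6 38.57
```

Call:
{"op": "jog_arm", "data": {
  "plan": [
    [[0,0,0,0,0,0.09],[0,0,0,0,0,0.09],[0,0,0,0,0,0]]
  ]
}}

```text
time_s: 15.95
position: [0.6119, -0.0696, 0.0946]
tool_rot: [[0.844, 0.536, 0.001], [0.536, -0.844, -0.001], [0.0, 0.001, -1.0]]
ft_force: [-1.6, -0.1, 5.1]
grip_width: 0.0096
```

```bash
python3 rd.py 12; python3 disc.py s5.png
```

```text
t 16.55 T [-0.331  0.201  0.234] F [-1.09 -0.89  5.06] pos [ 0.6119 -0.0696  0.0946] yawY -57.57 w 0.0096 q6 40.11
[(72, 47), (76, 46), (80, 43), (84, 38), (88, 37), (92, 31), (96, 33), (100, 29), (104, 31), (108, 32), (112, 32), (116, 34), (120, 35), (124, 38), (128, 37), (132, 39), (136, 39), (140, 42), (144, 44), (148, 46), (152, 46), (156, 46)]
```

View pics/s5.png

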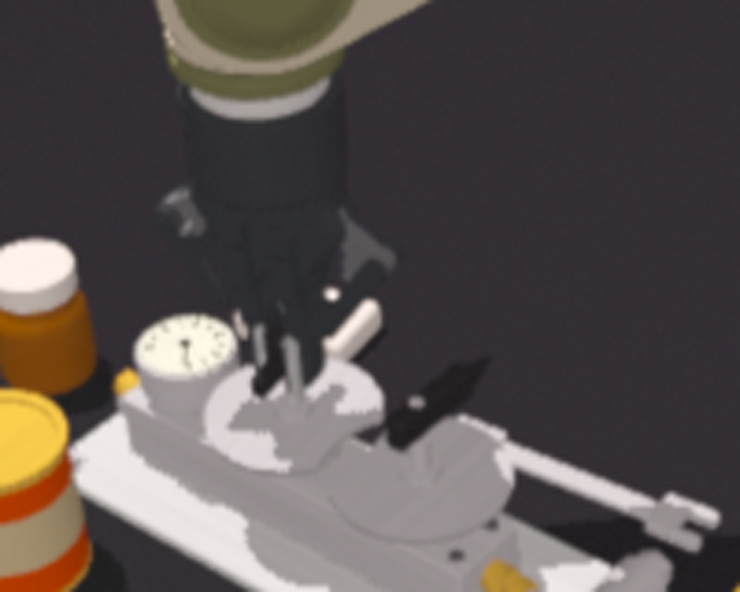

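Call:
{"op": "jog_arm", "data": {
  "plan": [
    [[0,0,0,0,0,0],[0,0,0,0,0,0],[0,0,0,0,0,0],[0,0,0,0,0,0],[0,0,-0.4,0,0,0],[0,0,-0.8,0,0,0],[0,0,-0.8,0,0,0],[0,0,0,0,0,0]]
  ],
  "grip": 0
}}

```text
time_s: 17.4
position: [0.6132, -0.0698, 0.1786]
tool_rot: [[0.844, 0.536, 0.008], [0.536, -0.844, -0.002], [0.005, 0.006, -1.0]]
ft_force: [1.4, -0.0, 0.4]
grip_width: 0.0427
```

```bash
python3 rd.py 6; python3 disc.py s6.png
```

```text
t 17.7 T [0.025 0.008 0.018] F [-0.42 -0.31  0.03] pos [ 0.6112 -0.0693  0.1729] yawY -57.61 w 0.0431 q6 40.13
[(72, 45), (76, 45), (80, 45), (84, 43), (88, 39), (92, 36), (96, 36), (100, 34), (104, 33), (108, 34), (112, 27), (116, 32), (120, 32), (124, 33), (128, 35), (132, 34), (136, 39), (140, 38), (144, 44), (148, 45), (152, 46), (156, 46)]
```

View pics/s6.png

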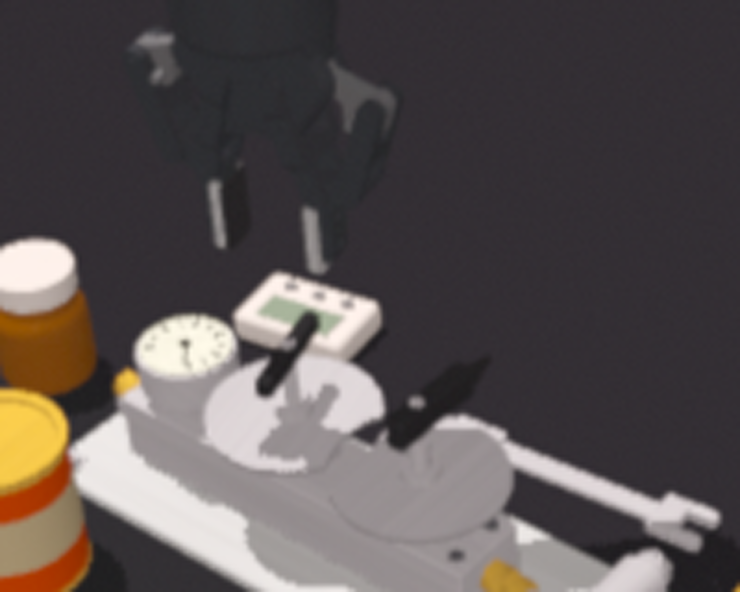

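```bash
python3 - <<'E'
from h import *
n="scene"; im,d=vision.get_image(n); P=cloud(n,d)
g=im.max(-1)<90
for c in ((.6125,-.0685),):
    m=(d>0)&(P[...,2]>.106)&(P[...,2]<.121)&(np.hypot(P[...,0]-c[0],P[...,1]-c[1])<.045)
    p=P[m]; mu=p[:,:2].mean(0); V=np.linalg.svd(p[:,:2]-mu)[2]; print(len(p),mu,np.degrees(np.arctan2(V[0,1],V[0,0]))%180, cv2.minAreaRect((p[:,:2]*1000).astype(np.float32)))
E
```

```text
173 [ 0.61398096 -0.06571526] 37.57570484571343 ((611.6319580078125, -68.72429656982422), (64.629638671875, 10.419502258300781), 37.18915939331055)
```

Call:
{"op": "jog_arm", "data": {
  "plan": [
    [[0.15,-0.68,0,0,0,0],[0.15,-0.68,0,0,0,0],[0.15,-0.69,0,0,0,0],[0,0,0,0,0,-0.98],[0,0,0,0,0,-0.98],[0,0,0,0,0,-0.98],[0,0,0,0,0,-0.98],[0,0,0,0,0,-0.98],[0,0,0,0,0,-0.98],[0,0,0,0,0,-0.98]]
  ]
}}

```text
time_s: 18.8
position: [0.5827, 0.0095, 0.1737]
tool_rot: [[-0.03, 1.0, -0.001], [1.0, 0.03, 0.0], [0.0, -0.001, -1.0]]
ft_force: [-0.5, -0.5, -0.4]
grip_width: 0.043
```

Call:
{"op": "jog_arm", "data": {
  "plan": [
    [[0,0,0,0,0,-0.98],[0,0,0,0,0,-0.98],[0,0,0,0,0,-0.98],[0,0,0,0,0,-0.98],[0,0,0,0,0,-0.98],[0,0,0,0,0,-0.98],[0,0,0,0,0,-0.98],[0,0,0,0,0,-0.98],[0,0,0,0,0,-0.98],[0,0,0,0,0,-0.98]]
  ]
}}

```text
time_s: 19.8
position: [0.5828, 0.0095, 0.1737]
tool_rot: [[-0.997, 0.071, -0.001], [0.071, 0.997, 0.0], [0.001, 0.0, -1.0]]
ft_force: [0.1, -0.3, -0.3]
grip_width: 0.0427
```

Call:
{"op": "jog_arm", "data": {
  "plan": [
    [[0,0,0,0,0,-0.98],[0,0,0,0,0,-0.98],[0,0,0,0,0,-0.98],[0,0,0,0,0,0],[0,0,0,0,0,0]]
  ]
}}

```text
time_s: 20.3
position: [0.5828, 0.0095, 0.1738]
tool_rot: [[-0.936, -0.352, -0.001], [-0.352, 0.936, 0.0], [0.0, 0.0, -1.0]]
ft_force: [-0.9, -0.5, -0.0]
grip_width: 0.0429
```

```bash
python3 rd.py 3; python3 - <<'E'
from h import *
s=env.observe(); print(s["tool_rot"].round(3), s["q"].round(1))
E
```

```text
t 20.45 T [ 0.004  0.003 -0.017] F [ 0.07 -0.32  0.37] pos [0.5828 0.0095 0.174 ] yawY 110.71 w 0.0428 q6 -121.4
[[-0.935 -0.354 -0.   ]
 [-0.354  0.935  0.   ]
 [ 0.     0.    -1.   ]] [ -10.7   27.7   74.4    0.    77.9 -121.4]
```

Call:
{"op": "jog_arm", "data": {
  "plan": [
    [[-0.02,0,0.5,0,0,0],[0,0,0.6,0,0,0],[0,0,0.6,0,0,0],[0,0,0.3,0,0,0],[0,0,0,0,0,0],[0,0,0,0,0,0]]
  ]
}}

```text
time_s: 21.05
position: [0.5841, 0.0097, 0.0949]
tool_rot: [[-0.935, -0.355, 0.001], [-0.355, 0.935, -0.0], [-0.001, -0.001, -1.0]]
ft_force: [0.3, 0.3, 0.4]
grip_width: 0.0426
```

Call:
{"op": "jog_arm", "data": {
  "plan": [
    [[0,0,0,0,0,0],[0,0,0,0,0,0],[0,0,0,0,0,0],[0,0,0,0,0,0],[0,0,0,0,0,0]]
  ],
  "grip": -1,
  "squeeze": 30
}}

```text
time_s: 21.55
position: [0.5841, 0.0097, 0.0951]
tool_rot: [[-0.935, -0.355, 0.002], [-0.355, 0.935, -0.0], [-0.002, -0.001, -1.0]]
ft_force: [-0.4, -0.4, 6.2]
grip_width: 0.0115
```

```bash
python3 rd.py 6; python3 disc.py s7.png
```

```text
t 21.85 T [-0.037  0.156 -0.284] F [-0.53 -0.55  6.08] pos [0.5841 0.0097 0.0951] yawY 110.81 w 0.0118 q6 -121.47
[(72, 46), (76, 43), (80, 45), (84, 42), (88, 37), (92, 36), (96, 47), (100, 32), (104, 33), (108, 30), (112, 31), (116, 32), (120, 33), (124, 33), (128, 35), (132, 38), (136, 37), (140, 42), (144, 42), (148, 42), (152, 42), (156, 42)]
```

View pics/s7.png

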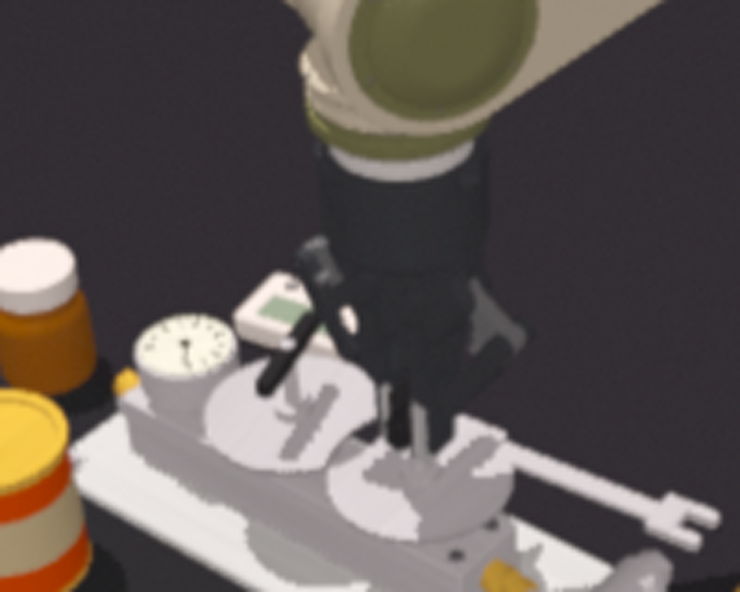

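Call:
{"op": "jog_arm", "data": {
  "plan": [
    [[0,0,0,0,0,0],[0,0,0,0,0,0],[0.045,0,0,0,0,0.1],[0,0,0,0,0,0]]
  ],
  "grip": -0.3
}}

```text
time_s: 22.3
position: [0.5816, 0.0091, 0.0939]
tool_rot: [[-0.94, -0.341, -0.001], [-0.341, 0.94, 0.0], [0.001, 0.0, -1.0]]
ft_force: [0.3, -0.4, -0.2]
grip_width: 0.0298
```

Call:
{"op": "jog_arm", "data": {
  "plan": [
    [[0,0,0,0,0,0],[0,0,0,0,0,0],[0,0,0,0,0,0],[0,0,0,0,0,0]]
  ],
  "grip": -1
}}

```text
time_s: 22.7
position: [0.582, 0.009, 0.0942]
tool_rot: [[-0.94, -0.342, 0.0], [-0.342, 0.94, -0.0], [0.0, -0.0, -1.0]]
ft_force: [-0.7, -2.3, 1.0]
grip_width: 0.0115
```

```bash
python3 rd.py 5
```

```text
t 22.95 T [-0.426  0.076  0.114] F [-0.64 -3.12  0.71] pos [0.582  0.009  0.0942] yawY 109.98 w 0.0113 q6 -120.73
```

Call:
{"op": "jog_arm", "data": {
  "plan": [
    [[0,0,0,0,0,0.2],[0,0,0,0,0,0.2],[0,0,0,0,0,0.2],[0,0,0,0,0,0.2],[0,0,0,0,0,0]]
  ],
  "squeeze": 25
}}

```text
time_s: 23.45
position: [0.5819, 0.009, 0.0941]
tool_rot: [[-0.974, -0.226, -0.0], [-0.226, 0.974, -0.0], [0.0, -0.0, -1.0]]
ft_force: [0.5, -2.9, 0.5]
grip_width: 0.0113
```

```bash
python3 rd.py 5
```

```text
t 23.7 T [-0.49   0.088 -0.089] F [-0.13 -3.56  0.96] pos [0.5819 0.0091 0.0941] yawY 103.12 w 0.0116 q6 -113.87
```

Call:
{"op": "jog_arm", "data": {
  "plan": [
    [[0,0,0,0,0,0.15],[0,0,0,0,0,0.15],[0,0,0,0,0,0.15],[0,0,0,0,0,0]]
  ]
}}

```text
time_s: 24.1
position: [0.5819, 0.0091, 0.0942]
tool_rot: [[-0.987, -0.159, 0.0], [-0.159, 0.987, -0.0], [-0.0, -0.0, -1.0]]
ft_force: [-0.8, -4.7, 1.0]
grip_width: 0.0112
```

```bash
python3 rd.py 6
```

```text
t 24.4 T [-0.606  0.124 -0.068] F [-0.48 -4.5   1.26] pos [0.5819 0.0091 0.0941] yawY 99.24 w 0.0116 q6 -109.98
```

Call:
{"op": "jog_arm", "data": {
  "plan": [
    [[0,0,0,0,0,0.2],[0,0,0,0,0,0.2],[0,0,0,0,0,0.2],[0,0,0,0,0,0.2],[0,0,0,0,0,0]]
  ]
}}

```text
time_s: 24.9
position: [0.5819, 0.0092, 0.0941]
tool_rot: [[-0.999, -0.041, -0.0], [-0.041, 0.999, 0.0], [0.0, 0.0, -1.0]]
ft_force: [-1.0, -4.6, 0.6]
grip_width: 0.0113
```

```bash
python3 rd.py 5; python3 disc.py s8.png
```

```text
t 25.15 T [-0.543  0.137 -0.081] F [-0.92 -3.42  1.15] pos [0.5819 0.0092 0.0941] yawY 92.38 w 0.0113 q6 -103.13
[(72, 45), (76, 45), (80, 44), (84, 42), (88, 47), (92, 46), (96, 45), (100, 46), (104, 47), (108, 46), (112, 32), (116, 33), (120, 33), (124, 34), (128, 35), (132, 36), (136, 39), (140, 42), (144, 44), (148, 46), (152, 46), (156, 46)]
```

View pics/s8.png

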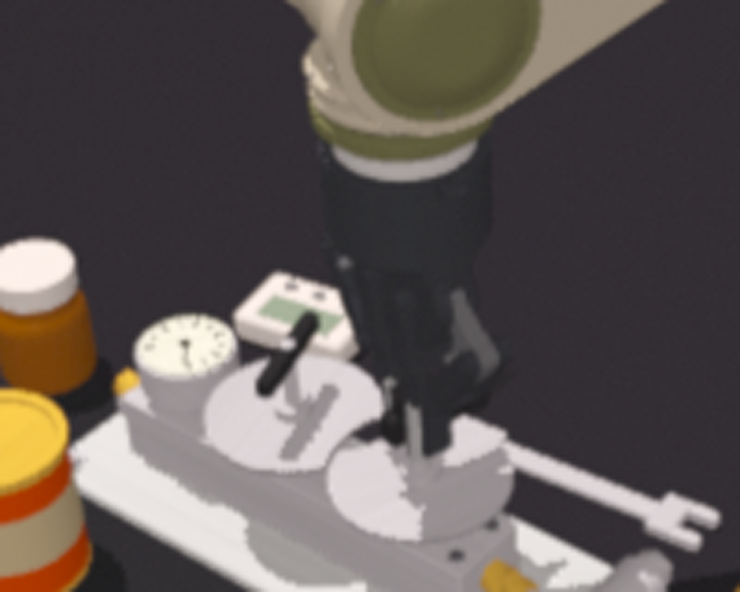

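Call:
{"op": "jog_arm", "data": {
  "plan": [
    [[0,0,0,0,0,0.3],[0,0,0,0,0,0.4],[0,0,0,0,0,0.5],[0,0,0,0,0,0.5],[0,0,0,0,0,0.5],[0,0,0,0,0,0.5],[0,0,0,0,0,0.5],[0,0,0,0,0,0.3],[0,0,0,0,0,0]]
  ]
}}

```text
time_s: 26.1
position: [0.582, 0.0095, 0.0942]
tool_rot: [[-0.885, 0.465, 0.0], [0.465, 0.885, 0.001], [0.0, 0.001, -1.0]]
ft_force: [-0.9, -0.7, 3.3]
grip_width: 0.0115
```

```bash
python3 rd.py 4
```

```text
t 26.3 T [ 0.021 -0.024 -0.082] F [ 0.01 -0.06  1.16] pos [0.582  0.0095 0.0941] yawY 62.34 w 0.0117 q6 -73.08
```

Call:
{"op": "jog_arm", "data": {
  "plan": [
    [[0,0,0,0,0,0.3],[0,0,0,0,0,0.5],[0,0,0,0,0,0.5],[0,0,0,0,0,0.5],[0,0,0,0,0,0.5],[0,0,0,0,0,0.5],[0,0,0,0,0,0.5],[0,0,0,0,0,0.4],[0,0,0,0,0,0.3],[0,0,0,0,0,0]]
  ]
}}

```text
time_s: 27.3
position: [0.5823, 0.0098, 0.0941]
tool_rot: [[-0.468, 0.884, 0.001], [0.884, 0.468, 0.001], [0.001, 0.001, -1.0]]
ft_force: [2.1, 4.1, 1.5]
grip_width: 0.0116
```

```bash
python3 rd.py 5
```

```text
t 27.55 T [ 0.671 -0.536 -0.109] F [ 3.39  4.87 -0.15] pos [0.5823 0.0098 0.0941] yawY 28.0 w 0.0112 q6 -38.74
```

Remaining ≈ 7.5–8° (0.9 units) to the stop; take it slowly until the moment rises.

Call:
{"op": "jog_arm", "data": {
  "plan": [
    [[0,0,0,0,0,0.2],[0,0,0,0,0,0.2],[0,0,0,0,0,0.2],[0,0,0,0,0,0.1],[0,0,0,0,0,0]]
  ]
}}

```text
time_s: 28.05
position: [0.5824, 0.0099, 0.0942]
tool_rot: [[-0.374, 0.927, 0.001], [0.927, 0.374, 0.001], [0.001, 0.002, -1.0]]
ft_force: [3.8, 4.9, -0.1]
grip_width: 0.0116
```

```bash
python3 rd.py 5
```

```text
t 28.3 T [ 0.691 -0.576  0.013] F [ 3.42  4.7  -0.14] pos [0.5824 0.0098 0.0942] yawY 21.99 w 0.0116 q6 -32.73
```

Call:
{"op": "jog_arm", "data": {
  "plan": [
    [[0,0,0,0,0,0.1],[0,0,0,0,0,0.1],[0,0,0,0,0,0.1],[0,0,0,0,0,0]]
  ]
}}

```text
time_s: 28.7
position: [0.5824, 0.0099, 0.0942]
tool_rot: [[-0.333, 0.943, 0.001], [0.943, 0.333, 0.001], [0.0, 0.001, -1.0]]
ft_force: [3.4, 4.1, -0.5]
grip_width: 0.0113
```

```bash
python3 rd.py 5
```

```text
t 28.95 T [ 0.761 -0.606  0.45 ] F [4.19 4.77 0.21] pos [0.5824 0.0099 0.0942] yawY 19.47 w 0.0114 q6 -30.19
```

Call:
{"op": "jog_arm", "data": {
  "plan": [
    [[0,0,0,0,0,0],[0,0,0,0,0,0],[0,0,0,0,0,0],[0,0,0,0,0,0],[0,0,-0.4,0,0,0],[0,0,-0.8,0,0,0],[0,0,-0.9,0,0,0],[0,0,-0.9,0,0,0],[0,0,-0.5,0,0,0],[0,0,0,0,0,0]]
  ],
  "grip": 0
}}

```text
time_s: 29.95
position: [0.5828, 0.0089, 0.2372]
tool_rot: [[-0.331, 0.944, 0.006], [0.944, 0.331, -0.001], [-0.003, 0.005, -1.0]]
ft_force: [-0.2, -0.1, 0.3]
grip_width: 0.0427
```

```bash
python3 rd.py 4; python3 - <<'E'
from h import *
n="scene"; im,d=vision.get_image(n); P=cloud(n,d); save("s9.png",cv2.resize(im[130:290,170:370],None,fx=3.7,fy=3.7,interpolation=cv2.INTER_CUBIC))
for c in ((.6125,-.0685),(.582,.0093)):
    m=(d>0)&(P[...,2]>.105)&(P[...,2]<.123)&(np.hypot(P[...,0]-c[0],P[...,1]-c[1])<(.045 if c[1]<0 else .065))
    if c[1]>0: m&=np.hypot(P[...,0]-.6125,P[...,1]+.0685)>.04
    p=P[m]; mu=p[:,:2].mean(0); V=np.linalg.svd(p[:,:2]-mu)[2]; print(len(p),mu,np.degrees(np.arctan2(V[0,1],V[0,0]))%180, cv2.minAreaRect((p[:,:2]*1000).astype(np.float32)))
a=np.load("scene0.npz")["im"].astype(int); df=abs(a-im).max(-1)>60; print(df.sum())
x=im.copy(); x[df]=[255,0,255]; save("s9d.png",x)
E
```

```text
t 30.15 T [-0.008 -0.007  0.016] F [-0.21 -0.32 -0.62] pos [0.5814 0.0092 0.2326] yawY 19.31 w 0.0428 q6 -30.06
173 [ 0.61405638 -0.06554958] 37.652428308307385 ((612.3407592773438, -68.56546020507812), (66.6035385131836, 10.959041595458984), 38.47397232055664)
326 [0.57984406 0.02563671] 111.4597346048555 ((576.5801391601562, 27.007522583007812), (14.49051570892334, 76.06658172607422), 19.639841079711914)
31633
```

View pics/s9.png

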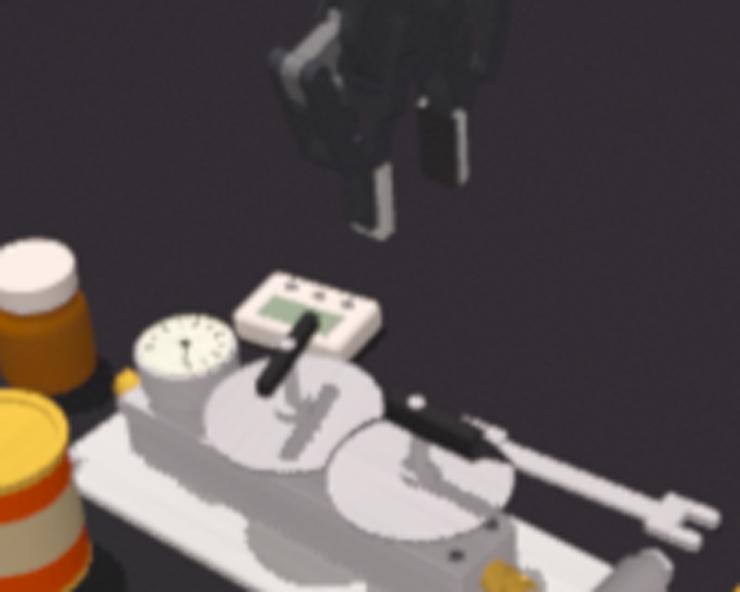

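View pics/s9d.png

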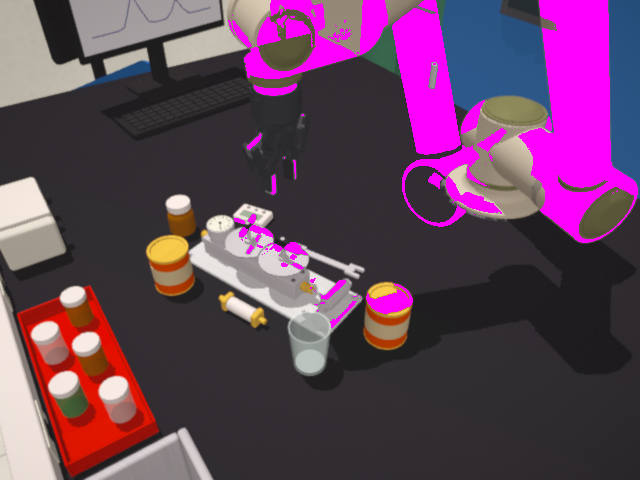

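```bash
python3 -c "
from h import *
print(abs(env.observe()['qvel']).max()); print(close_job())"
```

```text
0.2928148659024356
the job is handed in; nothing more can be done
None
```

The isolating valve is shut, the three-way lever is at its vent stop, both handles are released, and the job is handed in. It was finished at about 30 s of the 72 s allowed, and no verdict was reported.

- **Isolating valve:** I turned the T-bar about 77° (1.34 rad) clockwise. The moment at the wrist rose to about 0.23 N m. Less the 0.08 N m drag, that puts roughly 0.15 N m on the seat. The disc stopped turning while the tool went on about 4° more, with its scallop facing the other disc. It sprang back about 2° when released.
- **Lever:** I turned it about 90° clockwise. It passed the interlock point (0.14 rad) with no rise in moment, and the moment climbed to about 0.45 N m only at the vent stop.

**Last checks:**
- **T-bar:** it still reads the same angle as just after its release (37.6°).
- **Lever:** the camera gives about 91–92° of turn, roughly 1.5° over the expected quarter turn, which is within its error.
- **Forces:** they read near zero with the gripper about 0.11 m above the handles.
- **Bystanders:** I compared the first and last scene pictures by eye. The only change on a bystander was a shadow on one can, and none appears to have moved.

**Less certain:**
- **Seat moment:** the remaining moment on the seat after release was not measured. I take it to be about 0.08 N m, the amount the drag can hold.
- **First lever grip:** it was about 2 mm and 1° off and pressed the lever lightly against its line stop. I re-gripped before turning.

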